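# Close up the engine bay and thread the long track out of the train case

### The arm

A 6-joint arm with a two-finger parallel gripper is mounted at the origin on the work surface. World frame = base frame: x ahead of the robot, y to its left, z up, the work surface at z = 0. Lengths are in m, angles in rad, forces in N, time in s.
With the tool pointing down it reaches from about 0.275 to 1 m from the base axis. Payload 8.4 kg.
Tool frame: the origin (TCP) lies on the centre line of the jaws, within the pads' length; the fingertips stand 17 mm ahead of it and the grasp point (between the pads) lies 2 mm behind it (bot.tcp_to_tips is the y of the fingertips in the tool frame, in m); y points along the fingers, z is the direction in which the jaws open and shut, and the axes are right-handed (so a half turn about y gives the same grasp; the last joint's range is limited). The gripper opens to 85 mm and grips with 20 to 120 N. Pads are 22 mm wide; open, the fingers measure 114 mm over their backs; the gripper's body (76 mm by 85 mm) begins 54 mm behind the grasp point. The pads swing forward as they close: fully open they stand 13 mm farther back than shut.
Start: joints at [1.106, 0.353, 1.633, -0, 1.155, -0.002], TCP at [0.279, 0.559, 0.248] pointing down, gripper open.
Joint ranges: [-2.63, 2.63], [-0.92, 2.1], [0.06, 2.66], [-1.3, 4.44], [0, 2.69], [-3.02, 3.02]. Speed limits (rad/s): [2.22, 2.22, 2.79, 3.14, 3.14, 3.14].

### API

Orientations are given as a unit quaternion [x, y, z, w].
In Python, from workcell import bot, hand, kinematics, get_obs, vision, hand_in gives the robot as it stands. The module is installed in compiled form; this text tells all that it offers. Calls block until the motion is done:
- bot.reach(position, orientation): joint-space move of the TCP to a pose.
- bot.servo_line(position, ori=None, velocity=0.15): straight line of the TCP; ori=None keeps the orientation; velocity is the mean speed in m/s.
- bot.goto_joints(angles): joint-space move.
- hand.move_gripper(opening, strength=None): finger opening in m; strength is the grip in N (None keeps the last); returns when the fingers have stopped.
- bot.dwell(seconds).
- kinematics.solve_ik(position, orientation): joint angles nearest the present ones, or None.
- get_obs(): the state.
- vision.read_camera(name): name is "side" or "top"; returns a dict with "frame" (384x512x3 uint8, red, green, blue), "intrinsics" (3x3 intrinsics, pixels), "view" (4x4, takes a point from world to camera coordinates). Camera axes: x right, y down, z forward; pixel columns grow to the right and rows downward; lengths in m; the calibration is good to about 2 mm. A picture is of the moment at which its call begins. There is no depth.
A pose or a line that the arm cannot do raises bot.IKError and nothing moves.
- hand_in(): hands the job in, once; it reports no verdict.
The state is a dict: "time_s": time; "joint_pos": joint angles; "joint_vel": joint speeds; "joint_efforts": joint torques, N m; "position": TCP position; "orientation": TCP orientation; "wrist_force": force on the tool from outside, world axes, zero at the start; "ft_torque": the same for the moment, N m; "gripper_width": finger opening in m.
Only numpy, scipy, OpenCV 4.12 (cv2) and the standard library are available. Lean on these libraries where they do the work, as an engineer would, in place of code of your own. Each camera call takes 0.05 s, during which the arm holds its last target. There are 200 camera calls.

### The job

The engine is packed: slide the case's lid fully home over the engine bay, which also uncovers the mouth of the long bay. Then grip the long straight track lying in that bay, tilt it peg end up so that it comes out past the fixed deck, and finish holding it in the gripper, still, and lifted wholly clear above the case: even its lower end a good hand's breadth higher than the case's top. Leave the lid home and the engine, the tree on the deck and everything else standing around undisturbed.

Things in the scene. Friction and masses are not known exactly. Their poses are not given: they have to be found in the camera images.
- case: open-topped plywood train case, fixed, 462 x 152 mm, walls 68 mm high, 6 mm thick, floor 6 mm thick. Origin: centre of its underside on the table; x along its length, z up. Along x: engine bay (-225 to -81 mm), full-height divider (-81 to -75), long bay (-75 to 225); both 140 mm wide inside (y -70 to 70). A fixed deck roofs the long bay's +x end
- deck_edge (a point): middle of the fixed deck's top edge at the mouth (case x = 115 mm, 68 mm above the table; case axes). The deck is 6 mm thick (underside 62 mm above the table) and covers case x 115 to 231 mm, so the long bay's mouth is only 190 mm long (x -75 to 115 mm)
- lid (a joint): how far (m) the flat sliding lid (156 x 150 mm, 6 mm thick, its underside 70 mm and top 76 mm above the table) is pushed from home along the case's +x: 0 = fully home against its stop, over the engine bay; 0.156 = over the mouth of the long bay. It slides stiffly (1.5 N) and stays where it is left
- lid_handle (a point): middle of the lid's dark wooden bar handle, 90 mm above the table; the bar stands at the lid's centre, 18 mm thick along the case's x, 60 mm long along the case's y, its top 104 mm above the table. With the lid home it is at case x = -153 mm
- track: the long wooden straight toy track lying on the floor of the long bay, partly under the deck (and at first partly under the lid), about 0.09 kg: 250 mm long over all (a 232 mm bar with an 18 mm peg), 40 mm wide, 14 mm thick, two dark grooves along its top. Origin: centre of its underside; x along its length, its peg end at -x (towards the engine bay), its plain end at +x (under the deck)
- track_peg (a point): tip of the track's peg end, at half thickness, 125 mm from its middle
- track_tail (a point): the track's plain end, at half thickness, 125 mm from its middle, at first under the deck
- engine: red toy engine with brass chimney, 104 x 40 x 56 mm, standing in the engine bay. Origin: centre of its underside
- tree: small toy tree, 40 mm across, 72 mm high, standing on the deck near its outer end. Origin: centre of its foot
- coach: bystander: a green tinplate toy coach, 120 x 48 x 72 mm. Origin: centre of its underside
- wagon: bystander: a grey open toy wagon, 100 x 44 x 42 mm. Origin: centre of its underside
- horse: bystander: a small white toy horse on a green base, about 90 mm long, 78 mm high. Origin: centre of its underside
- jar: bystander: a squat amber jar, 56 mm across, 75 mm high. Origin: centre of its underside
- short_track: bystander: a short wooden straight track, 110 x 40 x 14 mm. Origin: centre of its underside
- driver: bystander: a screwdriver lying on the table. Origin: on its axis at its lowest side

How it is judged:
On the way, in this order (a step that is already met when the one before it is completed fails the run):
1. the lid is slid home over the engine bay (value of joint lid below 0.006 m), for 0.2 s.
2. the track is tilted in the mouth: its peg end up out of the case, its plain end still below the deck (value of joint lid below 0.006 m and height (world z) of track_peg above 0.085 m and height (world z) of track_tail below 0.06 m), for 0.1 s.
At the end, for the whole second after the job is handed in: the fingers hold the track still (under 3 cm/s), both its ends more than 125 mm above the table (the lid's handle reaches 104 mm), touching nothing of the case; the lid is within 6 mm of home; engine and tree within 30 mm of where they stood (value of joint lid below 0.006 m and height (world z) of each of track_peg, track_tail above 0.125 m and contact force between the fingers and track above 1 N and contact force between track and case below 0.1 N and linear speed of track below 0.03 m/s and distance of each of engine, tree from where it was at the start of the episode below 0.03 m); the arm keeps its last pose, push and grip.
It fails at once if engine disturbed (moved over 30 mm) (distance of engine from where it was at the start of the episode above 0.03 m).
It fails at once if tree on the deck disturbed (moved over 30 mm) (distance of tree from where it was at the start of the episode above 0.03 m).
It fails at once if something else on the table disturbed (moved over 30 mm) (distance of any of coach, wagon, horse, jar, short_track, driver from where it was at the start of the episode above 0.03 m).
It also fails if it takes over 45 s, if anything falls off the work surface, if the arm or the gripper's body presses on something with over 40 N, if the wrist force passes 120 N, or if a joint passes its speed limit or range.

## Working session

There is one attempt and no reset: what is moved stays moved. The work goes in short steps, each a Python script; the robot and the scene stay as the last script left them, time stands still between calls to the robot, and variables do not carry over. Pictures are saved under pics/ and viewed, about 8 in all and at most 12, crops included, and the job is handed in when it is done.

```bash
mkdir -p pics; python3 - <<'E'
from workcell import bot,vision,get_obs
import cv2,numpy as np
for n in("side","top"):
    r=vision.read_camera(n); cv2.imwrite(f"pics/{n}0.png",cv2.resize(r["frame"][:,:,::-1],(800,600),interpolation=cv2.INTER_CUBIC))
    np.savez(f"{n}0.npz",**r); print(n,r["intrinsics"].tolist(),np.round(r["view"],3).tolist())
o=get_obs();print(o["position"],o["orientation"],o["time_s"],bot.tcp_to_tips)
E
```

```text
side [[412.7348670257879, 0.0, 253.98188142373345], [0.0, 412.7348670257879, 187.9091209293624], [0.0, 0.0, 1.0]] [[0.998, -0.054, 0.019, -0.566], [-0.009, -0.483, -0.875, 0.088], [0.056, 0.874, -0.483, 1.24], [0.0, 0.0, 0.0, 1.0]]
top [[487.47912897568386, 0.0, 250.23296362900973], [0.0, 487.47912897568386, 191.1873075347707], [0.0, 0.0, 1.0]] [[-0.004, -1.0, 0.006, -0.005], [-0.997, 0.003, -0.073, 0.55], [0.073, -0.006, -0.997, 1.549], [0.0, 0.0, 0.0, 1.0]]
[0.27886989 0.55888326 0.24761551] [ 0.68870025 -0.16224852  0.1620646  -0.68782443] 0.1 0.017
```

View pics/top0.png

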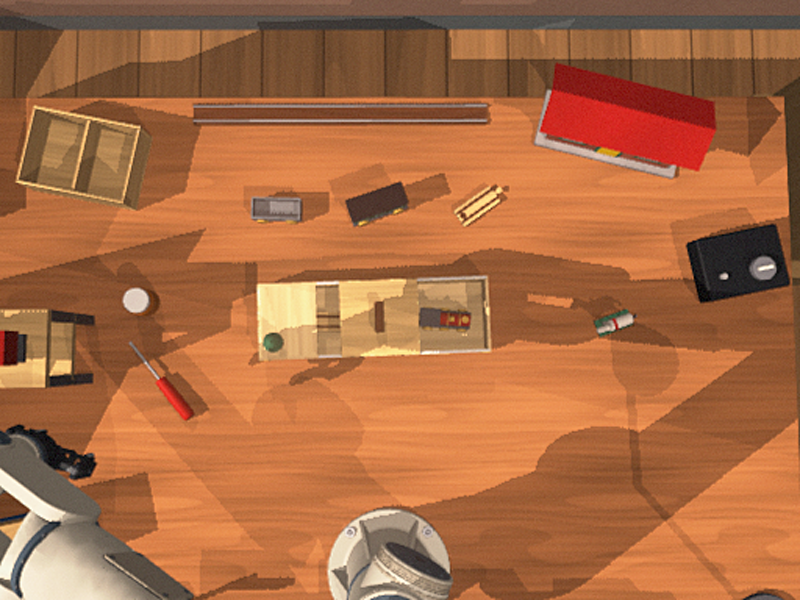

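View pics/side0.png

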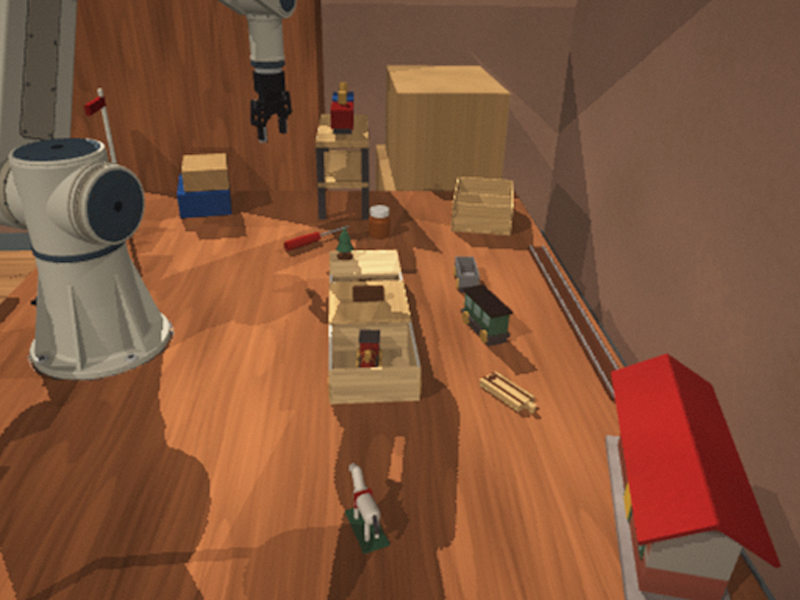

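Top view: the case is centred at about (373,317), its +x pointing image left (world +y). The deck is at columns 258–316 with the tree at (273,342), the lid handle at (379,317) and the engine at (447,320). Next I'll take crops to measure.

```bash
python3 - <<'E'
import cv2,numpy as np
t=np.load("top0.npz")["frame"][:,:,::-1][168:238,160:320]; s=np.load("side0.npz")["frame"][:,:,::-1][140:260,200:280]
cv2.imwrite("pics/topc.png",cv2.resize(t,None,fx=5,fy=5,interpolation=cv2.INTER_CUBIC))
cv2.imwrite("pics/sidec.png",cv2.resize(s,None,fx=5,fy=5,interpolation=cv2.INTER_CUBIC))
E
```

```text
(no output)
```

View pics/topc.png

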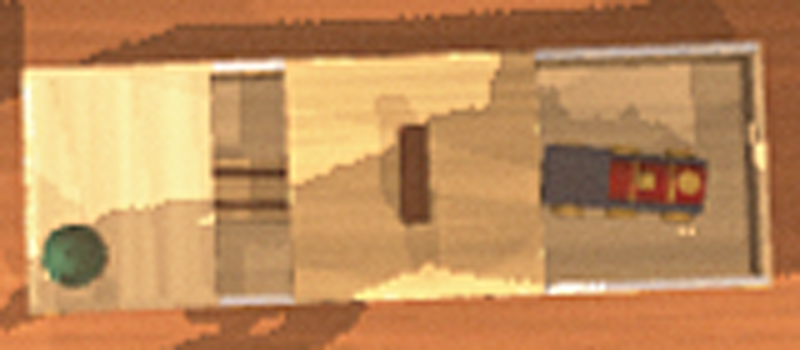

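View pics/sidec.png

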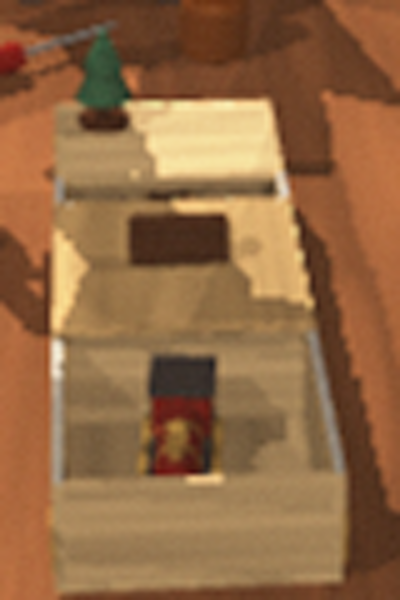

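Crops: the case's top corners are at crop pixels (23,70), (32,312), (770,288), (760,43). The handle's top is centred at (415,174), and the track's grooves run at rows 172 and 205. In the side crop the handle is at (179,239), the near top corners at (52,478) and (345,478), and the far ones at (55,100) and (272,100).

```bash
cat > geo.py <<'E'
import numpy as np
from scipy.optimize import least_squares
from scipy.spatial.transform import Rotation as R
C={n:np.load(f"{n}0.npz") for n in("top","side")}
def proj(n,P):
    P=np.atleast_2d(P); c=P@C[n]["view"][:3,:3].T+C[n]["view"][:3,3]; p=c@C[n]["intrinsics"].T; return p[:,:2]/p[:,2:]
def ray(n,uv):
    V=C[n]["view"]; d=V[:3,:3].T@np.linalg.solve(C[n]["intrinsics"],[*uv,1]); return -V[:3,:3].T@V[:3,3],d
def at_z(n,uv,z): o,d=ray(n,uv); return o+d*(z-o[2])/d[2]
def tri(a,b): return least_squares(lambda p:np.r_[proj("top",p)[0]-a,proj("side",p)[0]-b],[.5,0,.1])
def crop(n,q): return np.array(q)/5+([160,168] if n=="top" else [200,140])-0.4
def c2w(p,s): # case->world
    p=np.atleast_2d(p); return np.c_[R.from_euler('z',s[2]).apply(p)]+[s[0],s[1],0]
E
python3 - <<'E'
from geo import *
x,y=.231,.076
K=[[x,-y],[x,y],[-x,y],[-x,-y]]
ct=crop("top",[[23,70],[32,312],[770,288],[760,43]]); cs=crop("side",[[272,100],[55,100],[52,478],[345,478]])
def f(s,ns=("top","side")):
    P=c2w(np.c_[K,[s[3]]*4],s); return np.r_[(proj("top",P)-ct).ravel() , (proj("side",P)-cs).ravel()]
for st in ([.55,0,1.57,.068],):
    r=least_squares(f,st); print(np.round(r.x,4),np.round(r.fun.reshape(-1,2),1).tolist())
    r0=least_squares(lambda s:f([*s,.068])[:8],st[:3]);print("top only",r0.x,np.round(r0.fun,1))
s=r0.x; np.save("case.npy",s)
inv=lambda w:R.from_euler('z',-s[2]).apply(np.array(w)-[s[0],s[1],0])
h=tri(crop("top",[415,174]),crop("side",[179,239]));print("handle",h.x,inv(h.x),np.round(h.fun,1))
print("handle top",inv(at_z("top",crop("top",[415,174]),.104)))
for q in([215,172],[285,172],[215,204],[285,206],[215,155],[285,155],[215,222],[285,222]):print("track",inv(at_z("top",crop("top",q),.02)))
for q in ([542,180],[700,185]):print("engine",inv(at_z("top",crop("top",q),.05)))
E
```

```text
[0.5095 0.0291 1.6018 0.0674] [[-0.1, -0.4], [-0.8, -0.0], [0.4, -0.4], [0.2, -0.0], [-0.4, -0.5], [0.1, 0.2], [-0.5, 1.3], [0.0, -0.7]]
top only [0.50886012 0.02891716 1.60240832] [-0.  -0.2 -0.7  0.3  0.5 -0.2  0.3  0.1]
handle [0.51010102 0.01734592 0.08781158] [-0.01160468 -0.00087455  0.08781158] [ 0.  0.  0. -0.]
handle top [-0.01173191 -0.00014192  0.104     ]
track [ 0.11726956 -0.01015464  0.02      ]
track [ 0.07234697 -0.00857595  0.02      ]
track [0.11785198 0.01039629 0.02      ]
track [0.07301144 0.01326035 0.02      ]
track [ 0.1169597  -0.02108831  0.02      ]
track [ 0.07201423 -0.01951074  0.02      ]
track [0.11817911 0.02193895 0.02      ]
track [0.07332367 0.02352093 0.02      ]
engine [-0.09119492  0.00374512  0.05      ]
engine [-0.19067474  0.01040066  0.05      ]
```

```bash
cat > rob.py <<'E'
from workcell import bot,hand,kinematics,get_obs,vision,hand_in
from geo import *
import cv2
s=np.load("case.npy")
def W(x,y,z): return c2w([x,y,z],s)[0]
def Q(jaw,tilt=0):
    """tool down, jaw direction in case axes; tilt>0 lifts the -x end (turn about case +y)"""
    z=np.array(jaw,float); y=np.array([0,0,-1.]); M=np.c_[np.cross(y,z),y,z]
    return (R.from_euler('z',s[2])*R.from_euler('y',tilt)*R.from_matrix(M)).as_quat()
def st(m=""):
    o=get_obs(); p=R.from_euler('z',-s[2]).apply(o["position"]-[s[0],s[1],0])
    print(m,round(o["time_s"],2),"case",np.round(p,4),"F",np.round(o["wrist_force"],1),"w",round(o["gripper_width"],4))
E
python3 - <<'E'
from rob import *
for j in([1,0,0],[-1,0,0],[0,1,0],[0,-1,0]):
    for t,p in((0,(-.012,0,.2)),(0,(-.153,0,.1)),(0,(.01,0,.026)),(.35,(0,0,.1)),(.35,(-.1,0,.14)),(.35,(-.1,0,.3))):
        q=kinematics.solve_ik(W(*p),Q(j,t)); print(j,t,p,None if q is None else np.round(q,2))
q0=get_obs()["joint_pos"]
J=min(([1,0,0],[-1,0,0]),key=lambda j:abs(kinematics.solve_ik(W(-.012,0,.2),Q(j))[5]-q0[5]))
bot.reach(W(-.012,0,.2),Q(J)); st("above")
bot.servo_line(W(-.012,0,.1)); st("down")
hand.move_gripper(0,40); st("grip")
bot.servo_line(W(-.145,0,.1),velocity=.1); st("slid")
bot.servo_line(W(-.1535,0,.1),velocity=.03); st("home")
E
```

```text
[1, 0, 0] 0 (-0.012, 0, 0.2) [ 0.03  0.23  1.93 -0.    0.99 -1.57]
[1, 0, 0] 0 (-0.153, 0, 0.1) [-0.24  0.4   1.96 -0.    0.78 -1.84]
[1, 0, 0] 0 (0.01, 0, 0.026) [ 0.07  0.51  2.03 -0.    0.61 -1.53]
[1, 0, 0] 0.35 (0, 0, 0.1) [ 0.27  0.43  1.98 -0.45  0.87 -1.02]
[1, 0, 0] 0.35 (-0.1, 0, 0.14) [ 0.08  0.34  1.99 -0.46  0.88 -1.22]
[1, 0, 0] 0.35 (-0.1, 0, 0.3) [ 0.08  0.14  1.84 -0.38  1.2  -1.38]
[-1, 0, 0] 0 (-0.012, 0, 0.2) [ 0.03  0.23  1.93 -0.    0.99  1.57]
[-1, 0, 0] 0 (-0.153, 0, 0.1) [-0.24  0.4   1.96 -0.    0.78  1.3 ]
[-1, 0, 0] 0 (0.01, 0, 0.026) [ 0.07  0.51  2.03 -0.    0.61  1.61]
[-1, 0, 0] 0.35 (0, 0, 0.1) [ 0.27  0.43  1.98 -0.45  0.87  2.12]
[-1, 0, 0] 0.35 (-0.1, 0, 0.14) [ 0.08  0.34  1.99 -0.46  0.88  1.92]
[-1, 0, 0] 0.35 (-0.1, 0, 0.3) [ 0.08  0.14  1.84 -0.38  1.2   1.76]
[0, 1, 0] 0 (-0.012, 0, 0.2) None
[0, 1, 0] 0 (-0.153, 0, 0.1) [-0.24  0.4   1.96 -0.    0.78  2.87]
[0, 1, 0] 0 (0.01, 0, 0.026) None
[0, 1, 0] 0.35 (0, 0, 0.1) [ 0.27  0.43  1.98 -0.45  0.87 -2.59]
[0, 1, 0] 0.35 (-0.1, 0, 0.14) [ 0.08  0.34  1.99 -0.46  0.88 -2.79]
[0, 1, 0] 0.35 (-0.1, 0, 0.3) [ 0.08  0.14  1.84 -0.38  1.2  -2.95]
[0, -1, 0] 0 (-0.012, 0, 0.2) [ 0.03  0.23  1.93 -0.    0.99 -0.  ]
[0, -1, 0] 0 (-0.153, 0, 0.1) [-0.24  0.4   1.96 -0.    0.78 -0.27]
[0, -1, 0] 0 (0.01, 0, 0.026) [ 0.07  0.51  2.03 -0.    0.61  0.04]
[0, -1, 0] 0.35 (0, 0, 0.1) [ 0.27  0.43  1.98 -0.45  0.87  0.55]
[0, -1, 0] 0.35 (-0.1, 0, 0.14) [ 0.08  0.34  1.99 -0.46  0.88  0.35]
[0, -1, 0] 0.35 (-0.1, 0, 0.3) [ 0.08  0.14  1.84 -0.38  1.2   0.19]
above 2.22 case [-1.150e-02 -2.000e-04  2.001e-01] F [-1.  -0.5  0.5] w 0.0853
down 3.03 case [-0.0118 -0.0005  0.1005] F [-0.1 -0.6  1. ] w 0.0852
grip 3.66 case [-1.200e-02 -1.000e-04  1.004e-01] F [-0.8 -0.5  5.7] w 0.0173
slid 5.14 case [-0.1456 -0.0004  0.1004] F [-1.3 -1.9  5.9] w 0.0174
home 5.58 case [-0.1536 -0.0004  0.1004] F [-0.4  1.   6.2] w 0.0172
```

```bash
python3 - <<'E'
from rob import *
f0=get_obs()["wrist_force"][1]
for x in(-.155,-.1565,-.158):
    bot.servo_line(W(x,0,.1),velocity=.02); st("push")
    if abs(get_obs()["wrist_force"][1]-f0)>8: break
hand.move_gripper(.085); st("open")
bot.servo_line(W(-.154,0,.2),velocity=.25)
bot.reach(W(-.1,.12,.26),Q([0,-1,0])); st("aside")
for n in("top","side"):
    r=vision.read_camera(n); np.savez(f"{n}1.npz",**r); f=r["frame"][:,:,::-1]
    c=f[168:238,160:320] if n=="top" else f[140:260,200:280]
    cv2.imwrite(f"pics/{n}1.png",cv2.resize(c,None,fx=5,fy=5,interpolation=cv2.INTER_CUBIC))
E
```

```text
push 5.83 case [-0.1538 -0.0004  0.1004] F [ 0.2 10.6  6.6] w 0.017
open 6.49 case [-0.1551  0.      0.1   ] F [ 0.6 -0.  -0.7] w 0.0847
aside 8.48 case [-0.1     0.12    0.2595] F [ 0.4 -0.5 -0.3] w 0.085
```

View pics/top1.png

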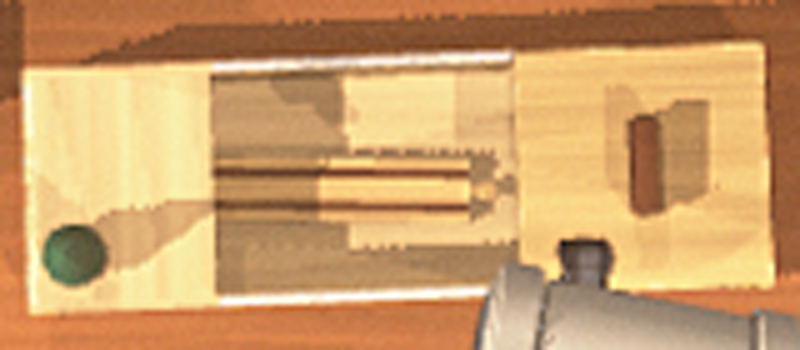

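View pics/side1.png

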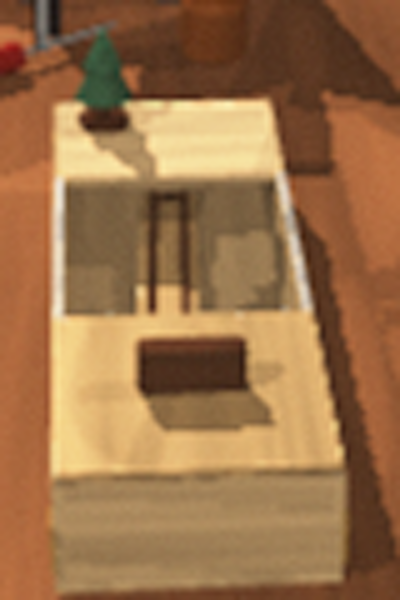

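Top view: the lid is over the engine bay with its handle at (645,165). The track's grooves run from (215,172)/(215,204) to (470,173)/(470,208), with the bar's end near column 472–495 and the peg tip near 500–515. In the side view the grooves lie at columns 152 and 187. Next, the track's line, height and ends.

```bash
python3 - <<'E'
from rob import *
inv=lambda w:np.round(R.from_euler('z',-s[2]).apply(np.array(w)-[s[0],s[1],0]),4)
for q in([215,172],[470,173],[215,204],[470,208],[320,155],[320,223],[465,223],[495,190],[512,186]):print(q,inv(at_z("top",crop("top",q),.02)))
print("handle",inv(at_z("top",crop("top",[646,165]),.104)))
for q,u in(([400,172.7],186.5),([400,206.3],152)):
    g=[(abs(proj("side",at_z("top",crop("top",q),z))[0][0]-crop("side",[u,0])[0]),z) for z in np.arange(0,.08,.002)]
    print("groove height",min(g), proj("side",at_z("top",crop("top",q),.02)))
E
```

```text
[215, 172] [ 0.1173 -0.0102  0.02  ]
[470, 173] [-0.0464 -0.0038  0.02  ]
[215, 204] [0.1179 0.0104 0.02  ]
[470, 208] [-0.0456  0.0187  0.02  ]
[320, 155] [ 0.0495 -0.0187  0.02  ]
[320, 223] [0.0509 0.025  0.02  ]
[465, 223] [-0.0421  0.0282  0.02  ]
[495, 190] [-0.0621  0.0077  0.02  ]
[512, 186] [-0.0731  0.0055  0.02  ]
handle [-0.1524 -0.0007  0.104 ]
groove height (np.float64(0.005967459940563913), np.float64(0.016)) [[236.82833654 204.89813288]]
groove height (np.float64(0.010547120843170887), np.float64(0.012)) [[229.87202123 204.97045992]]
```

The grooves triangulate to z of about 12–16 mm against 20 mm expected, so the track does lie on the floor. Its yaw is about −0.045 rad, the bar's end is at x≈−0.046, and so the tail is at about 0.186. The lid's handle is at −0.1524, so it's home (the stop pushed back with about 11 N). Next I grip the track and tilt it.

```bash
cat >> rob.py <<'E'
YAW=-.045; TCP0=np.array([0,.0054,.024]); TAIL=np.array([.186,-.003,.006])
def TQ(a): 
    y=np.array([0,0,-1.]); z=np.array([0,-1.,0]); M=np.c_[np.cross(y,z),y,z]
    return (R.from_euler('z',s[2]+YAW)*R.from_euler('y',a)*R.from_matrix(M)).as_quat()
def TP(a,slide=0,up=0):
    A=R.from_euler('z',YAW)*R.from_euler('y',a)
    return W(*(TAIL+A.apply(R.from_euler('z',-YAW).apply(TCP0-TAIL)+[-slide,0,0])+[0,0,up]))
def look(tag):
    ims=[]
    for n,(a,b,c,d) in(("top",(150,240,140,320)),("side",(90,260,180,300))):
        f=vision.read_camera(n)["frame"][a:b,c:d,::-1]; k=600/(b-a) if n=="side" else 375/(d-c)
        im=cv2.resize(f,None,fx=k,fy=k,interpolation=cv2.INTER_CUBIC); ims.append(cv2.copyMakeBorder(im,0,600-im.shape[0],0,0,cv2.BORDER_CONSTANT))
    cv2.imwrite(f"pics/{tag}.png",np.hstack(ims))
E
python3 - <<'E'
from rob import *
hand.move_gripper(.065)
bot.reach(W(0,.0054,.16),TQ(0)); st("above")
bot.servo_line(W(0,.0054,.06),velocity=.15)
bot.servo_line(W(*TCP0),velocity=.06); st("down")
hand.move_gripper(0,60); st("grip")
A=np.deg2rad(20)
for a in np.linspace(0,A,6)[1:]:
    bot.servo_line(TP(a,0,.003),TQ(a),velocity=.08); st(f"tilt {a:.2f}")
bot.dwell(.3); look("tilt"); st()
E
```

```text
above 9.68 case [-0.0004  0.0059  0.1603] F [-0.9 -1.1  0.4] w 0.0649
down 11.25 case [0.     0.0039 0.0234] F [ 6.  -0.2 -2. ] w 0.0647
grip 11.6 case [0.     0.006  0.0236] F [-1.2 -1.1  0.1] w 0.0381
tilt 0.07 11.95 case [0.0022 0.0054 0.0398] F [ 0.2 -1.  -1.6] w 0.0385
tilt 0.14 12.27 case [0.0047 0.0054 0.0523] F [-0.6  0.  -1.8] w 0.0386
tilt 0.21 12.58 case [0.0081 0.0053 0.0648] F [-1.1 -0.4 -1. ] w 0.0382
tilt 0.28 12.9 case [0.0124 0.0051 0.077 ] F [ 0.3 -0.  -0.8] w 0.0383
tilt 0.35 13.22 case [0.0176 0.0048 0.089 ] F [-0.7 -0.  -1.6] w 0.0381
 13.62 case [0.0171 0.0047 0.0895] F [ 0.1 -0.3 -1.1] w 0.0384
```

View pics/tilt.png

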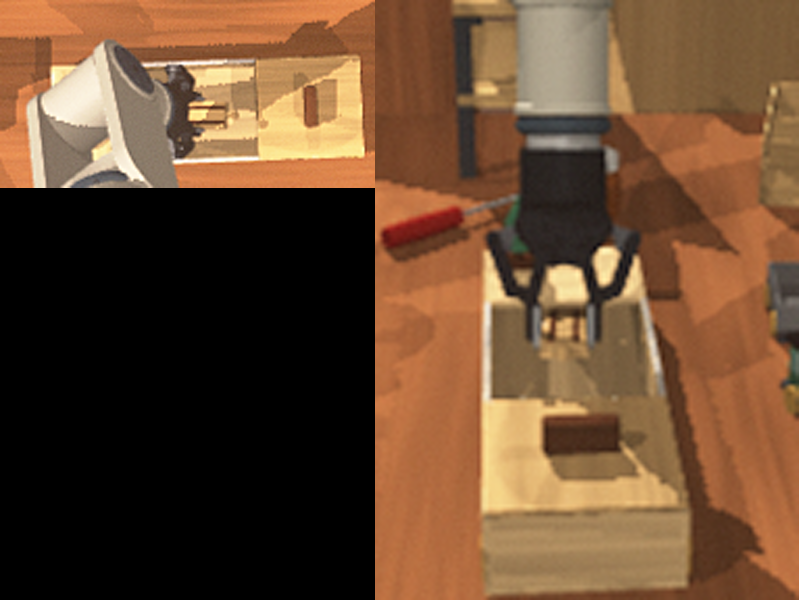

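The track's bar end shows between the fingers: top half at (226,113), side half around (563,330). I check these against the predicted tilted pose and, for comparison, the flat pose.

```bash
python3 - <<'E'
from rob import *
A=R.from_euler('z',YAW)*R.from_euler('y',np.deg2rad(20))
for nm,rot,up in(("tilted",A,.003),("flat",R.from_euler('z',YAW),0)):
    for pn,p in(("barend top",[-.232,0,.014]),("peg tip",[-.25,0,.007]),("barend bottom",[-.232,0,0])):
        w=W(*(TAIL+rot.apply(p)+[0,0,up])); t=proj("top",w)[0]; d=proj("side",w)[0]
        print(nm,pn,"z",w[2].round(3),"top",np.round((t-[140,150])*2.083),"side",np.round((d-[180,90])*600/170+[375,0]))
E
```

```text
tilted barend top z 0.102 top [224. 113.] side [563. 339.]
tilted peg tip z 0.101 top [238. 114.] side [562. 350.]
tilted barend bottom z 0.088 top [228. 114.] side [563. 355.]
flat barend top z 0.02 top [236. 116.] side [563. 433.]
flat peg tip z 0.013 top [248. 116.] side [563. 451.]
flat barend bottom z 0.006 top [236. 116.] side [563. 447.]
```

The picture matches the tilted pose (224,113 / 563,339), with the peg at z≈0.10. Next I slide the track along its own axis past the deck, then lift.

```bash
python3 - <<'E'
from rob import *
A=np.deg2rad(20); q=TQ(A)
bot.servo_line(TP(A,.06,.003),q,velocity=.1); st("slide")
bot.servo_line(TP(A,.125,.003),q,velocity=.1); st("out")
bot.servo_line(TP(A,.125,.17),q,velocity=.12); st("up")
bot.dwell(.8); look("end"); st()
E
```

```text
slide 14.37 case [-0.0389  0.0071  0.1101] F [ 0.2 -0.2 -2. ] w 0.0384
out 15.17 case [-0.0998  0.0099  0.1322] F [-0.1  0.8 -0.9] w 0.0384
up 16.71 case [-0.1     0.0103  0.2986] F [ 0.3 -0.1 -1. ] w 0.0381
 17.61 case [-0.1     0.0099  0.2994] F [ 0.1 -0.4 -1.4] w 0.0384
```

View pics/end.png

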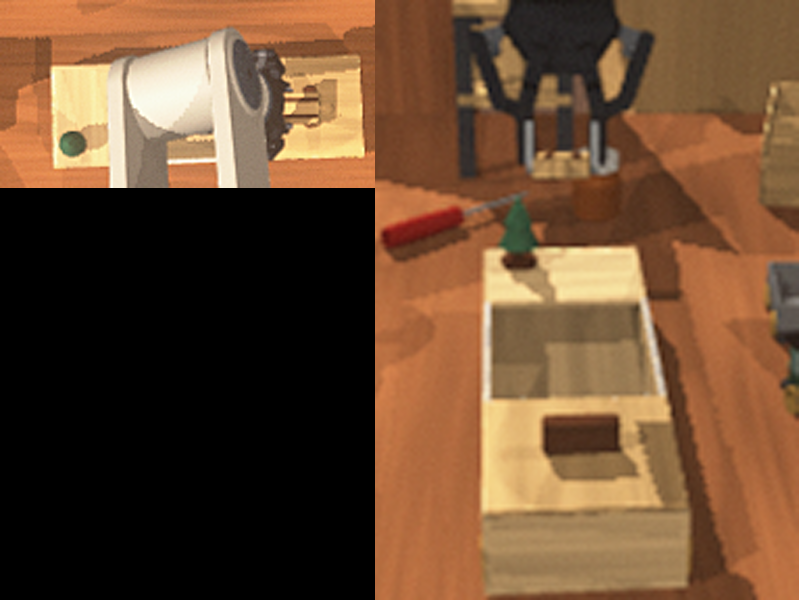

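The long bay is empty. The bar end hangs in the fingers at side (563,165), the lid and tree are in place and nothing touches the case. I do one numeric check of the bar end, then hand in.

```bash
python3 - <<'E'
from rob import *
A=R.from_euler('z',YAW)*R.from_euler('y',np.deg2rad(20))
for p in([-.232,0,.014],[-.232,0,0],[0,0,0]):
    w=W(*(TAIL+A.apply(np.array(p)+[-.125,0,0])+[0,0,.17])); print(w.round(3),np.round((proj("top",w)[0]-[140,150])*2.083),np.round((proj("side",w)[0]-[180,90])*600/170+[375,0]))
st(); hand_in()
E
```

```text
[ 0.502 -0.116  0.311] [318. 107.] [560. 155.]
[ 0.501 -0.121  0.298] [321. 107.] [560. 176.]
[0.504 0.097 0.219] [153. 109.] [562. 165.]
 17.61 case [-0.1     0.0099  0.2994] F [ 0.1 -0.4 -1.4] w 0.0384
the job is handed in; nothing more can be done
```

The lid is home and the track is out of the case, held still in the gripper. I handed the job in at 17.6 s of the 45 s allowed.

**What I did**
- **Lid:** I slid it home by its handle until it met its stop, which pushed back with about 11 N. The picture then put the handle at case x = −0.152 m; fully home is −0.153 m.
- **Track:** I gripped it by its sides, tilted it 20° peg end up about its tail, slid it out along its own axis past the deck, and lifted it.

**Last checks**
- **Tilt step:** the picture matched the predicted tilted pose, with the peg at about 0.10 m. The tail was hidden; the planned pose puts it at about 0.016 m.
- **Final pose:** the fingers are 38 mm apart on the 40 mm wide track. The bar end appears within a few pixels of where it should be, at a height of 0.30–0.31 m.
- **Tail height:** I couldn't see the tail because the gripper hides it. From the planned pose it is at about 0.22 m; the limit is 0.125 m.
- **Surroundings:** the tree is in place in the last picture. The engine is hidden under the lid, so I couldn't check it; nothing I did should have touched it. I didn't check the other bystanders one by one.

One measurement disagreed slightly: the two views put the track's grooves at 12–16 mm high, where the text gives its top as 20 mm. I took that as measuring error.

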